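# Unlock the balance-weight tote and tip the weights into its blue corner

## Task

Take the red key from its stand, push it fully down into the brass lock behind the tote, and give it a quarter turn counter-clockwise so that the latch bar swings clear of the tote; leave the key in the lock. Then take the tote by the black tab and raise that corner, with the opposite, blue corner still resting on its dock plate, until all four brass weights have slid into the blue quarter of the floor. Finish while holding the tote still, clearly tilted (about 30 degrees) by the tab, and leave everything else on the bench where it is.

Things in the scene. Friction and masses are not known exactly. Their poses are not given: they have to be found in the camera images.
- key_grip (a point): Red-headed key upright in a white stand (56 x 56 x 30 mm), head resting on its top. Head: plate 36 mm wide (x), 10 mm thick (y: pinch across this), 40 mm tall (z, up). Steel blade below: 14 (x) by 6 (y) mm, 26 long. This point is in the head, 24 mm above its lower edge, 50 mm above the blade tip. 40 g.
- key_tip (a point): Centre of the lower end of the key's blade (same axes as key_grip).
- keyhole (a point): Mouth centre, 90 mm above the bench, of the upright keyhole in the square brass lock cylinder (30 x 30 mm, 28 tall, on lock_block). Slot 17 mm (x) by 9 mm (y), 28 deep, chamfered; key goes in from above, either way round, until its head rests on the brass. Axes turn with the cylinder. A dark latch bar, 12 mm wide, sticks out along -x to 40 mm from the axis, 4 mm above the tote's rim.
- lock (a joint): Turn of the lock cylinder about the vertical, rad, growing counter-clockwise seen from above. 0 to 0.2: locked, bar over the tote's far wall. 1.5: end stop, bar along the wall, clear of the tote. Stays where it is left; friction 0.06 N m. The key has about 0.2 rad of play in the slot.
- lock_block: Fixed grey block 44 x 60 mm, 62 mm tall, on the bench beside the tote's wall away from the robot (tote's +x side), carrying the lock. Origin at its underside's centre.
- dock: Fixed aluminium plate 160 x 160 x 8 mm on which the tote stands, same axes as the tote. Origin at its underside's centre.
- tote: Loose grey square tote 150 x 150 x 55 mm, walls and floor 5 mm, open top, 0.3 kg. Origin: centre of underside; x, y along its sides. Floor quarter at -x, -y is blue, as are the walls outside there (near right seen from the robot). Black grip tab at the opposite corner (+x, +y). Slick floor: weights start sliding at about 12 degrees; at about 33 all reach the blue corner within 2 s.
- tote_grip (a point): Grip point of the tote's black corner tab, on the diagonal 120 mm from the tote's centre line, 76 mm above its underside. The tab is an upright plate 12 mm thick, 44 mm long along the diagonal (tote's +x+y), from 22 to 94 mm above the underside; pinch it across its 12 mm, along the tote's other diagonal. Axes as the tote.
- tote_corner (a point): Underside of the blue corner's outer edge, tote's (-75, -75, 0) mm: the point on which the tote tips when the tab is raised.
- weight_a_mid (a point): Centre of a loose brass balance weight, a disc 26 mm across and 12 mm thick, about 50 g, lying in the tote.
- weight_b_mid (a point): Centre of a loose brass balance weight, a disc 26 mm across and 12 mm thick, about 50 g, lying in the tote.
- weight_c_mid (a point): Centre of a loose brass balance weight, a disc 26 mm across and 12 mm thick, about 50 g, lying in the tote.
- weight_d_mid (a point): Centre of a loose brass balance weight, a disc 26 mm across and 12 mm thick, about 50 g, lying in the tote.
- tip_box: Bystander: blue box with clear lid, 85 x 75 x 65 mm. Origin at its underside's centre.
- reagent: Bystander: amber bottle, 64 mm across, 150 mm tall. Origin at its underside's centre.
- buffer: Bystander: white bottle, 60 mm across, 130 mm tall. Origin at its underside's centre.
- jar: Bystander: small clear jar, yellow cap, 60 mm across, 70 mm tall. Origin at its underside's centre.
- tube_rack: Bystander: white rack of capped tubes, 90 x 200 mm, 94 mm tall. Origin at its underside's centre.
- carton: Bystander: white carton 70 x 120 x 85 mm. Origin at its underside's centre.
Mind the look-alikes: they are no part of the job. Several things have the shape of the dock; the one meant has the colours described above.

How it is judged (in metres and radians):
On the way, in this order (a step that is already met when the one before it is completed fails the run):
1. the key is fully in the lock (horizontal distance between key_tip and keyhole below 0.005 m and z of key_tip in the frame of lock_block below 0.07 m), for 0.1 s.
2. the key in it, the lock is turned so that the bar is clear of the tote (all of step 1 and value of joint lock above 1 rad), for 0.2 s.
At the end, for the whole second after the job is handed in: Key 20 mm or more down in the lock, turned past 1.0 rad; fingers hold the tote nearly still, tilted 17 to 54 degrees, tab grip over 130 mm up, blue corner under 30 mm up and within 150 mm of the dock centre, off the lock; all four weight centres in the blue quarter (all of step 2 and angle between tote's own z axis and vertical between 0.3 and 0.95 rad and contact force between the fingers and tote above 1 N and height (world z) of tote_grip above 0.13 m and height (world z) of tote_corner below 0.03 m and horizontal distance between tote_corner and dock below 0.15 m and contact force between tote and lock_block below 0.5 N and x of weight_a_mid in the frame of tote between -0.075 and 0 m and y of weight_a_mid in the frame of tote between -0.075 and 0 m and x of weight_b_mid in the frame of tote between -0.075 and 0 m and y of weight_b_mid in the frame of tote between -0.075 and 0 m and x of weight_c_mid in the frame of tote between -0.075 and 0 m and y of weight_c_mid in the frame of tote between -0.075 and 0 m and x of weight_d_mid in the frame of tote between -0.075 and 0 m and y of weight_d_mid in the frame of tote between -0.075 and 0 m and z of weight_a_mid in the frame of tote between 0 and 0.05 m and z of weight_b_mid in the frame of tote between 0 and 0.05 m and z of weight_c_mid in the frame of tote between 0 and 0.05 m and z of weight_d_mid in the frame of tote between 0 and 0.05 m and linear speed of tote below 0.03 m/s); the arm keeps its last pose, push and grip.
It fails at once if a bystander is shifted by more than 30 mm (distance of any of tip_box, reagent, buffer, jar, tube_rack, carton from where it was at the start of the episode above 0.03 m).
It fails at once if the locked tote is forced against the latch (over 25 N) (contact force between tote and lock_block above 25 N).
It fails at once if a weight is thrown out of the tote (z of any of weight_a_mid, weight_b_mid, weight_c_mid, weight_d_mid in the frame of tote above 0.09 m).
It also fails if it takes over 61 s, if anything falls off the work surface, if the arm or the gripper's body presses on something with over 40 N, if the wrist force passes 120 N, or if a joint passes its speed limit or range.

## Robot

A 7-joint arm with a two-finger parallel gripper is mounted at the origin on the work surface. World frame = base frame: x ahead of the robot, y to its left, z up, the work surface at z = 0. Lengths are in mm, angles in rad, forces in N, time in s.
With the tool pointing down it reaches from about 425 to 1025 mm from the base axis. Payload 3.6 kg.
Tool frame: the origin (TCP) lies at the very end of the fingers, on their centre line; the grasp point (between the pads) lies 19 mm behind it; z points along the fingers, y is the line along which they close (so a half turn about z gives the same grasp; the last joint's range is limited). The gripper opens to 85 mm and grips with 20 to 120 N. Pads are 22 mm wide; open, the fingers measure 114 mm over their backs; the gripper's body (76 mm by 85 mm) begins 54 mm behind the grasp point. The pads swing forward as they close: fully open they stand 13 mm farther back than shut.
Start: joints at [1.111, 0.591, 0.048, 1.609, -0.033, 0.943, -0.034], TCP at [260.009, -676.776, 231.302] pointing down, gripper open.
Joint ranges: [-2.69, 2.69], [-0.47, 2.24], [-1.27, 1.36], [0.19, 2.51], [-1.53, 4.68], [0.08, 2.07], [-3.09, 3.09]. Speed limits (rad/s): [2.57, 2.57, 3.14, 3.14, 3.14, 3.14, 3.14].

## Interface

Orientations are given as a unit quaternion [w, x, y, z].
In Python, from workcell import monitor, vision, order gives the robot as it stands.
- The arm moves only by the tool move_arm, never from a script. Its argument "plan" is a list of rows, each an object of numbers: "x", "y", "z": the shift along the world's x, y, z in m; "twist": the turn about the world's z in rad. A call has 1 to 20 rows; each row shifts and turns the commanded pose from where the row before left it; what a row does not reach is not made up. A row lasts 1/12 s, in which the tool goes at most 41.7 mm and 7.16 degrees, less where a joint would pass 70% of its speed; a pose out of reach is approached as far as the arm can. A call is refused whole if a number of a shift passes 0.0417 or a number of a turn 0.125, either way. A call with a gripper value outside its range is refused whole. "gripper" is the closure in counts, from 0 (fully open) to 255 (shut), set as the call begins (left out, the last holds). The fingers move at their own pace and stop on an object; the grip force is fixed at half the most. Time passes only in rows, so rows that do not move let the fingers close. It gives the time, the measured TCP pose, the force, the opening and the grip force at its end, in the units of the state.
- monitor.get_state(): the state, without advancing time (a new reading comes with each control period).
- vision.read_camera(name): name is "scene" or "side" or "wrist"; returns a dict with "frame" (420x560x3 uint8, red, green, blue), "depth" (420x560 float32, mm along the optical axis (not along the pixel's ray), 0 where there is no reading), "K" (3x3 intrinsics, pixels), "cam_to_world" (4x4, takes a point from camera to world coordinates). Camera axes: x right, y down, z forward; pixel columns grow to the right and rows downward; lengths in mm; the calibration is good to about 2 mm. The wrist camera is an equidistant fisheye: a pixel r from the principal point sees the ray r / f radians off the axis. A picture is of the moment at which its call begins.
- order.finish_job(): hands the job in; it is judged then, once.
The state is a dict: "t": time; "qpos": joint angles; "dq": joint speeds; "joint_torque": joint torques, N m; "tool_pos": TCP position; "ee_rot": TCP orientation; "wrist_force": force on the tool from outside, world axes, zero at the start; "ft_torque": the same for the moment, N m; "width": finger opening in mm; "finger_force": force on a finger pad.
Only numpy, scipy, OpenCV 4.12 (cv2) and the standard library are available. Lean on these libraries where they do the work, as an engineer would, in place of code of your own. Each camera call takes 0.05 s, during which the arm holds its last target. There are 200 camera calls.

## Working session

There is one attempt and no reset: what is moved stays moved. The work goes in short steps, Python scripts to look and compute and a tool call to move; the robot and the scene stay as the last step left them, time stands still between calls to the robot, and variables do not carry over. Pictures are saved under pics/ and viewed, at most 10 in all, crops included, and the job is handed in when it is done.

Besides the shell and the picture viewer there is one more tool, called after ">>>" as a command line: name --argument value ..., lists and objects as JSON in quotes. move_arm: Moves the arm, as the interface text tells. Its arguments: {"type":"object","properties":{"plan":{"type":"array"},"gripper":{"type":"number"}},"required":["plan"]}

```bash
mkdir -p pics
cat > h.py <<'E'
import numpy as np, cv2
from workcell import monitor, vision, order
def grab(name):
    d=vision.read_camera(name); np.savez(f'{name}.npz',**{k:np.array(v) for k,v in d.items()}); return d
def load(name): return np.load(f'{name}.npz')
def pt(d,u,v,z=None):
    K=d['K'];T=d['cam_to_world']
    if z is None: z=float(d['depth'][int(v),int(u)])
    c=np.array([(u-K[0,2])/K[0,0]*z,(v-K[1,2])/K[1,1]*z,z,1]); return (T@c)[:3]
def cloud(d):
    K=d['K'];z=d['depth'];v,u=np.mgrid[:z.shape[0],:z.shape[1]]
    c=np.stack([(u-K[0,2])/K[0,0]*z,(v-K[1,2])/K[1,1]*z,z,np.ones_like(z)],-1); return (c@d['cam_to_world'].T)[...,:3]
def save(img,p): cv2.imwrite('pics/'+p,cv2.cvtColor(np.ascontiguousarray(img),cv2.COLOR_RGB2BGR))
E
python3 - <<'E'
from h import *
a=grab('scene');b=grab('side')
im=np.vstack([a['frame'],b['frame']])
save(a['frame'],'scene.png');save(b['frame'],'side.png')
for d in(a,b):print(d['K'],d['cam_to_world'].round(3))
s=monitor.get_state();print(s)
E
```

```text
[[507.87284472   0.         279.33337743]
 [  0.         507.87284472 209.78517118]
 [  0.           0.           1.        ]] [[-3.000000e-03  8.020000e-01 -5.970000e-01  1.392002e+03]
 [ 1.000000e+00 -6.000000e-03 -1.400000e-02  1.343680e+02]
 [-1.400000e-02 -5.970000e-01 -8.020000e-01  1.226580e+03]
 [ 0.000000e+00  0.000000e+00  0.000000e+00  1.000000e+00]]
[[447.94957021   0.         274.1370987 ]
 [  0.         447.94957021 212.05313607]
 [  0.           0.           1.        ]] [[ 9.83000e-01 -1.02000e-01  1.53000e-01  3.81917e+02]
 [-1.83000e-01 -6.29000e-01  7.55000e-01 -7.14999e+02]
 [ 2.00000e-02 -7.70000e-01 -6.37000e-01  7.75917e+02]
 [ 0.00000e+00  0.00000e+00  0.00000e+00  1.00000e+00]]
{'t': 0.1, 'qpos': array([ 1.1104983 ,  0.59204129,  0.0483092 ,  1.60967599, -0.03328836,
        0.94274306, -0.03368627]), 'dq': array([ 0.00101158, -0.00266867,  0.00033967, -0.00485412,  0.00099364,
       -0.00053913,  0.00060026]), 'joint_torque': array([ 5.09168924e-03, -5.49993289e+01,  1.55330814e+00, -1.98823392e+01,
        9.73459304e-03,  3.79750942e-03,  9.00348681e-06]), 'tool_pos': array([ 259.74099859, -676.07322769,  230.25212496]), 'ee_rot': array([-1.00065482e-03,  9.83220091e-01,  1.82420361e-01, -2.50509544e-04]), 'wrist_force': array([-0.81500201, -0.01382816,  0.26253715]), 'ft_torque': array([-0.06625332, -0.04001661,  0.04325129]), 'finger_force': 0.0, 'width': 84.862918135745}
```

View pics/scene.png

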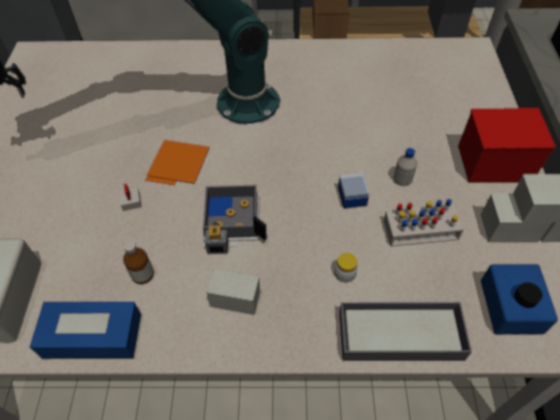

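View pics/side.png

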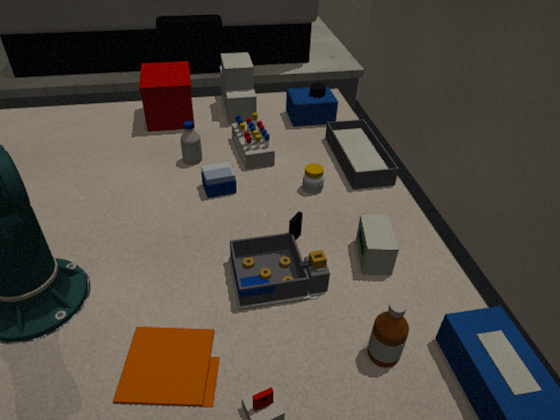

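The scene view shows the key in its stand at (128,195), the tote with its black tab at (258,228), and the brass lock at (215,232). The orange plates at (178,162) have the dock's shape but the wrong colour; the aluminium plate under the tote is the dock. The only red key on a white stand is at (128,195), which is (262,400) in the side view. I'll confirm these in an enlarged crop.

Run:
```python
from h import *
a=load('scene');b=load('side')
r=lambda f,x,y,w,h,s:cv2.resize(f[y:y+h,x:x+w],None,fx=s,fy=s,interpolation=cv2.INTER_CUBIC)
A=r(a['frame'],190,175,90,85,4.4); B=r(b['frame'],220,200,120,112,3.3)
C=r(a['frame'],108,172,50,45,4.4); D=r(b['frame'],230,375,70,45,4.4)
im=np.zeros((600,800,3),np.uint8)
for i,x,y in((A,0,0),(B,400,0),(C,0,380),(D,400,380)):im[y:y+i.shape[0],x:x+i.shape[1]]=i[:600-y,:800-x]
save(im,'crop.png')
for d,n in((a,'scene'),(b,'side')):
    P=cloud(d);f=d['frame'].astype(int);v,u=np.mgrid[:420,:560]
    red=(f[...,0]>120)&(f[...,1]<60)&(f[...,2]<60)&(P[...,2]>10)&(P[...,2]<90)
    w=(u>105)&(u<150)&(v<220)&(v>165) if n=='scene' else (v>370)
    m=red&w&(d['depth']>0); Q=P[m];print(n,'red',len(Q),Q.min(0).round(),Q.max(0).round(),np.median(Q,0).round(1))
    t=P[m&(P[...,2]>60)];
    if len(t):print('top',len(t),t.mean(0),t.min(0),t.max(0))
    s=w&(P[...,2]>24)&(P[...,2]<34)&(f.min(-1)>90)
    pts=P[s][:,:2].astype(np.float32)
    if len(pts)>5:print('stand',len(pts),cv2.minAreaRect(pts))
    # brass lock
    w=(u>195)&(u<240)&(v<250)&(v>220) if n=='scene' else (v>240)&(v<275)&(u>300)&(u<332)
    br=w&(P[...,2]>82)&(P[...,2]<96); print('lock',br.sum(),P[br].mean(0),cv2.minAreaRect(P[br][:,:2].astype(np.float32)))
    w=(u>195)&(u<275)&(v<250)&(v>180) if n=='scene' else (v>205)&(v<305)&(u>225)&(u<310)
    rim=w&(P[...,2]>59)&(P[...,2]<66); print('rim',rim.sum(),cv2.minAreaRect(P[rim][:,:2].astype(np.float32)))
    tb=w&(P[...,2]>80)&(f.max(-1)<50); print('tab',tb.sum(),P[tb].mean(0),P[tb].max(0),cv2.minAreaRect(P[tb][:,:2].astype(np.float32)))
```

```text
scene red 14 [ 438. -342.   69.] [ 462. -334.   76.] [ 449.8 -338.    73.9]
top 14 [ 449.98704613 -337.95181729   73.27232626] [ 437.57012268 -342.04664629   68.7692579 ] [ 462.20597873 -334.00472874   76.47881234]
stand 173 ((446.862548828125, -338.7561950683594), (59.99592971801758, 56.12051010131836), 14.691031455993652)
lock 115 [615.51138345 -60.40949844  90.14955074] ((614.3635864257812, -60.546043395996094), (33.611392974853516, 30.293933868408203), 7.533367156982422)
rim 424 ((528.417724609375, -23.234352111816406), (211.67584228515625, 169.82521057128906), 11.231143951416016)
tab 94 [621.68314863  61.41692502 131.84905888] [1392.0021918   134.36830282 1226.57953494] ((983.2635498046875, 103.52119445800781), (819.2112426757812, 31.11720085144043), 6.491171360015869)
side red 77 [ 347. -345.   10.] [ 463. -262.   73.] [ 446.3 -338.6   69.3]
top 74 [ 446.90556554 -338.78180663   69.45276832] [ 431.82791657 -344.80526944   67.18742576] [ 463.18269813 -331.85128787   72.91915102]
stand 523 ((447.2825012207031, -338.785400390625), (55.93965148925781, 57.031585693359375), 15.644165992736816)
lock 171 [613.06837493 -63.49706265  88.09289705] ((612.9597778320312, -62.28801727294922), (31.589427947998047, 32.47724533081055), 6.9519548416137695)
rim 636 ((522.8135986328125, -17.658119201660156), (177.15713500976562, 175.2097625732422), 1.4263451099395752)
tab 146 [573.76226346  -3.83879277 146.3905856 ] [606.59492649  76.86927904 775.91727562] ((483.1090393066406, -316.7360534667969), (821.4476928710938, 25.22183609008789), 73.985107421875)
```

View pics/crop.png

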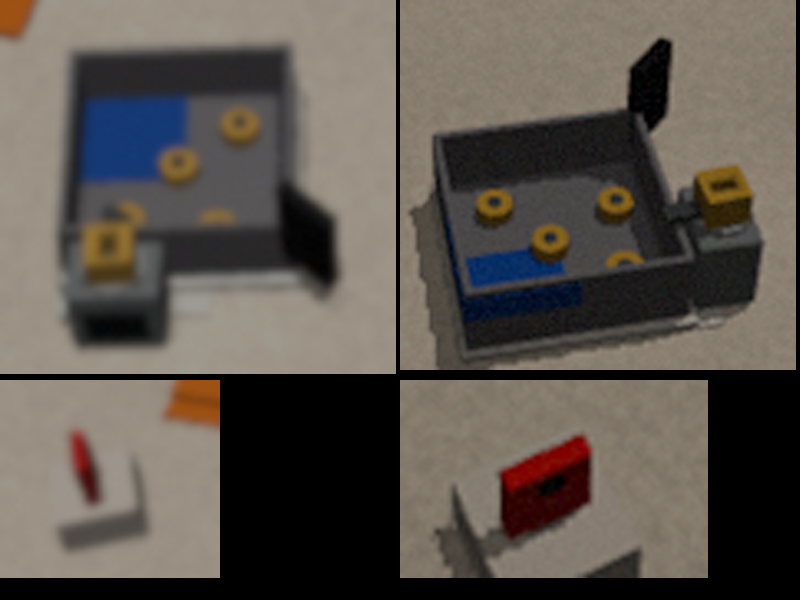

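Confirmed: the red key stands at about (447,-339) with a yaw of about 15°. The lock is at about (614,-61) with a yaw of about 7°, and its bar lies over the tote wall. I'm moving above the key.

>>> move_arm --plan '[{"x": 0.0156,"y": 0.0281,"z": -0.0083,"twist": -0.0085},{"x": 0.0156,"y": 0.0281,"z": -0.0083,"twist": -0.0085},{"x": 0.0156,"y": 0.0281,"z": -0.0083,"twist": -0.0085},{"x": 0.0156,"y": 0.0281,"z": -0.0083,"twist": -0.0085},{"x": 0.0156,"y": 0.0281,"z": -0.0083,"twist": -0.0085},{"x": 0.0156,"y": 0.0281,"z": -0.0083,"twist": -0.0085},{"x": 0.0156,"y": 0.0281,"z": -0.0083,"twist": -0.0085},{"x": 0.0156,"y": 0.0281,"z": -0.0083,"twist": -0.0085},{"x": 0.0156,"y": 0.0281,"z": -0.0083,"twist": -0.0085},{"x": 0.0156,"y": 0.0281,"z": -0.0083,"twist": -0.0085},{"x": 0.0156,"y": 0.0281,"z": -0.0083,"twist": -0.0085},{"x": 0.0156,"y": 0.0281,"z": -0.0083,"twist": -0.0085},{},{}]'

```text
$.plan[12]: bad value
```

```bash
cat >> h.py <<'E'
def ray(d,u,v,z):
    "side/scene pixel -> point on plane z"
    p=pt(d,u,v,1000.);o=d['cam_to_world'][:3,3];return o+(p-o)*(z-o[2])/(p[2]-o[2])
def fray(d,u,v,z):
    K=d['K'];T=d['cam_to_world'];x=(u-K[0,2])/K[0,0];y=(v-K[1,2])/K[1,1];r=np.hypot(x,y)+1e-9
    c=np.array([np.sin(r)*x/r,np.sin(r)*y/r,np.cos(r)]);w=T[:3,:3]@c;o=T[:3,3];return o+w*(z-o[2])/w[2]
def fproj(d,P):
    K=d['K'];T=d['cam_to_world'];c=T[:3,:3].T@(np.array(P,float)-T[:3,3]);r=np.arctan2(np.hypot(c[0],c[1]),c[2]);h=np.hypot(c[0],c[1])+1e-9
    return np.array([K[0,2]+K[0,0]*r*c[0]/h,K[1,2]+K[1,1]*r*c[1]/h])
def yaw(q):
    from scipy.spatial.transform import Rotation as R
    m=R.from_quat(np.roll(q,-1)).as_matrix();return np.degrees(np.arctan2(m[1,0],m[0,0])),m[:,2]
E
python3 - <<'E'
from h import *
b=load('side')
for u,v in((231.2,240.9),(292.1,234.2),(308.5,278.8),(239.1,288.8)):print(ray(b,u,v,63).round(1))
s=monitor.get_state();print(s['tool_pos'],yaw(s['ee_rot']),s['qpos'])
d=grab('wrist');print(d['K'],d['cam_to_world'].round(2))
print(fproj(d,(447,-339,70)),fproj(d,(447,-339,30)))
save(cv2.resize(d['frame'],None,fx=1.4,fy=1.4,interpolation=cv2.INTER_CUBIC),'w1.png')
E
```

```text
[436.5  43.1  63. ]
[580.5  42.7  63. ]
[585.  -99.9  63. ]
[ 436.7 -102.9   63. ]
[ 259.74099859 -676.07322769  230.25212496] (np.float64(21.02156055386176), array([-8.57691661e-04,  1.87633176e-03, -9.99997872e-01])) [ 1.1104983   0.59204129  0.0483092   1.60967599 -0.03328836  0.94274306
 -0.03368627]
[[325.1922621    0.         278.52041925]
 [  0.         325.1922621  213.71553968]
 [  0.           0.           1.        ]] [[ 3.6000e-01 -8.9000e-01 -3.0000e-01  3.3573e+02]
 [-9.3000e-01 -3.4000e-01 -1.1000e-01 -6.4546e+02]
 [-0.0000e+00  3.2000e-01 -9.5000e-01  3.7218e+02]
 [ 0.0000e+00  0.0000e+00  0.0000e+00  1.0000e+00]]
[ 60.89075935 -51.21709106] [ 78.335205   -40.36964011]
```

View pics/w1.png

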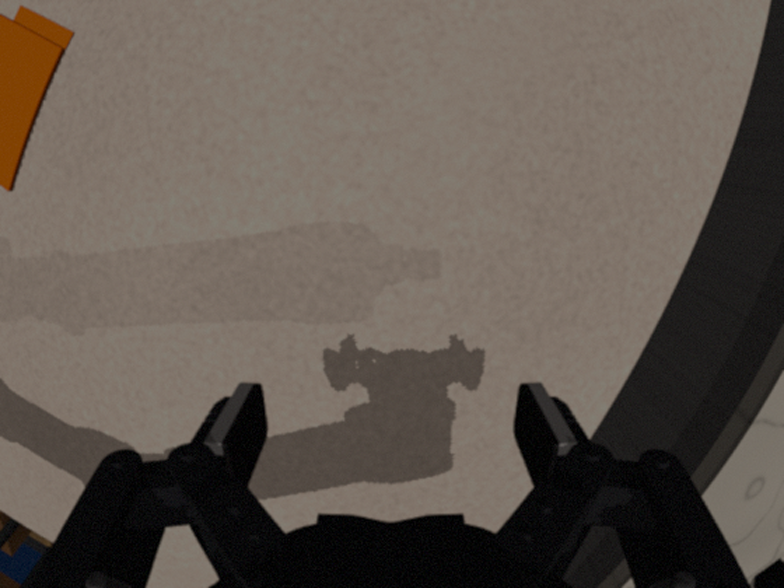

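The wrist view shows the unmoved start position, because the move was refused for its empty rows. I'm resending it.

>>> move_arm --plan '[{"x": 0.0156,"y": 0.0281,"z": -0.0083,"twist": -0.0085},{"x": 0.0156,"y": 0.0281,"z": -0.0083,"twist": -0.0085},{"x": 0.0156,"y": 0.0281,"z": -0.0083,"twist": -0.0085},{"x": 0.0156,"y": 0.0281,"z": -0.0083,"twist": -0.0085},{"x": 0.0156,"y": 0.0281,"z": -0.0083,"twist": -0.0085},{"x": 0.0156,"y": 0.0281,"z": -0.0083,"twist": -0.0085},{"x": 0.0156,"y": 0.0281,"z": -0.0083,"twist": -0.0085},{"x": 0.0156,"y": 0.0281,"z": -0.0083,"twist": -0.0085},{"x": 0.0156,"y": 0.0281,"z": -0.0083,"twist": -0.0085},{"x": 0.0156,"y": 0.0281,"z": -0.0083,"twist": -0.0085},{"x": 0.0156,"y": 0.0281,"z": -0.0083,"twist": -0.0085},{"x": 0.0156,"y": 0.0281,"z": -0.0083,"twist": -0.0085},{"x": 0},{"x": 0}]'

```text
$.plan[12]: bad value
```

Run:
```python
from h import *
s=monitor.get_state();print(s['tool_pos'],yaw(s['ee_rot']),s['qpos'])
d=grab('wrist')
print(fproj(d,(447,-339,70)),fproj(d,(447,-339,30)))
f=d['frame'].astype(int);m=(f[...,0]>90)&(f[...,1]<50)&(f[...,2]<50)
v,u=np.nonzero(m);print(len(u),u.min(),u.max(),v.min(),v.max())
Q=np.array([fray(d,a,b,70) for a,b in zip(u,v)]);print(cv2.minAreaRect(Q[:,:2].astype(np.float32)),Q.min(0),Q.max(0))
c=fproj(d,(447,-339,50)).astype(int);x=max(c[0]-110,0);y=max(c[1]-80,0)
print(x,y);save(cv2.resize(d['frame'][y:y+160,x:x+220],None,fx=3.5,fy=3.5,interpolation=cv2.INTER_CUBIC),'w2.png')
```

```text
[ 259.77103664 -676.17595345  230.36694534] (np.float64(21.020163444318452), array([-7.30505474e-04,  1.59861860e-03, -9.99998455e-01])) [ 1.11050561  0.59194913  0.04833175  1.60954828 -0.03330485  0.94265812
 -0.03367834]
[ 60.81708433 -51.15100749] [ 78.25401895 -40.30998807]
68 7 45 16 132
((299.03094482421875, -348.0753173828125), (144.16558837890625, 63.67694091796875), 17.58006477355957) [ 220.69825276 -367.44203179   70.        ] [ 358.1306968  -295.95205231   70.        ]
0 0
```

View pics/w2.png

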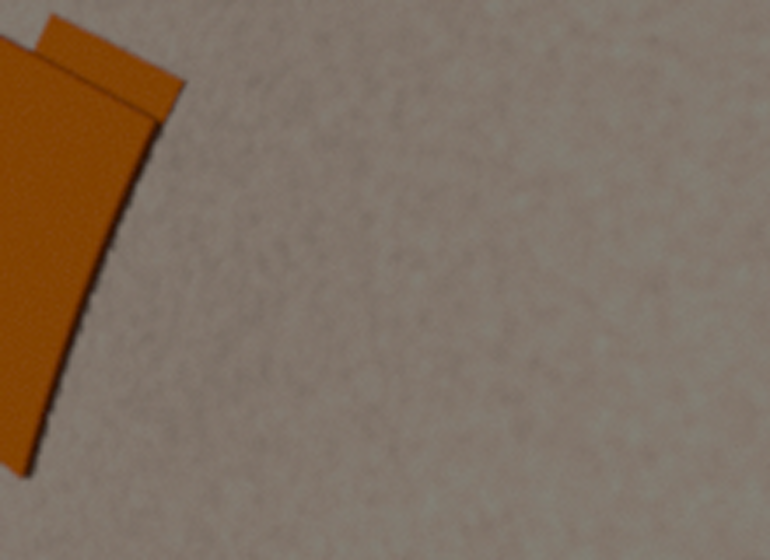

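The view is still from the unmoved start; every row must carry all four values.

>>> move_arm --plan '[{"x": 0.0156,"y": 0.0281,"z": -0.0083,"twist": -0.0085},{"x": 0.0156,"y": 0.0281,"z": -0.0083,"twist": -0.0085},{"x": 0.0156,"y": 0.0281,"z": -0.0083,"twist": -0.0085},{"x": 0.0156,"y": 0.0281,"z": -0.0083,"twist": -0.0085},{"x": 0.0156,"y": 0.0281,"z": -0.0083,"twist": -0.0085},{"x": 0.0156,"y": 0.0281,"z": -0.0083,"twist": -0.0085},{"x": 0.0156,"y": 0.0281,"z": -0.0083,"twist": -0.0085},{"x": 0.0156,"y": 0.0281,"z": -0.0083,"twist": -0.0085},{"x": 0.0156,"y": 0.0281,"z": -0.0083,"twist": -0.0085},{"x": 0.0156,"y": 0.0281,"z": -0.0083,"twist": -0.0085},{"x": 0.0156,"y": 0.0281,"z": -0.0083,"twist": -0.0085},{"x": 0.0156,"y": 0.0281,"z": -0.0083,"twist": -0.0085},{"x": 0,"y": 0,"z": 0,"twist": 0},{"x": 0,"y": 0,"z": 0,"twist": 0}]'

```text
t: 1.37
tool_pos: [448.5, -336.7, 131.1]
ee_rot: [-0.001, 0.991, 0.135, -0.0]
wrist_force: [0.1, -1.1, 0.5]
width: 85.5
finger_force: 0.0
```

Run:
```python
from h import *
d=grab('wrist');s=monitor.get_state();print(s['tool_pos'],yaw(s['ee_rot']))
print(fproj(d,(447,-339,70)),fproj(d,(447,-339,30)))
f=d['frame'].astype(int);m=(f[...,0]>2.5*f[...,1])&(f[...,0]>2.5*f[...,2])&(f[...,0]>60)
n,l,st,_=cv2.connectedComponentsWithStats(m.astype(np.uint8));i=1+st[1:,4].argmax();print(st[i])
v,u=np.nonzero(l==i)
Q=np.array([fray(d,a,b,70) for a,b in zip(u,v)]);print(cv2.minAreaRect(Q[:,:2].astype(np.float32)))
x,y=120,180
save(cv2.resize(d['frame'][y:y+240,x:x+320],None,fx=2.5,fy=2.5,interpolation=cv2.INTER_CUBIC),'w3.png')
```

```text
[ 447.60042879 -339.02176307  131.55529456] (np.float64(15.292404263876934), array([-3.41225631e-04,  3.80805777e-05, -9.99999941e-01]))
[283.59322393 236.5192279 ] [282.93763423 217.19919056]
[276 196  14  61 685]
((453.3677062988281, -336.4317626953125), (42.95450210571289, 8.69747257232666), 16.18701934814453)
```

View pics/w3.png

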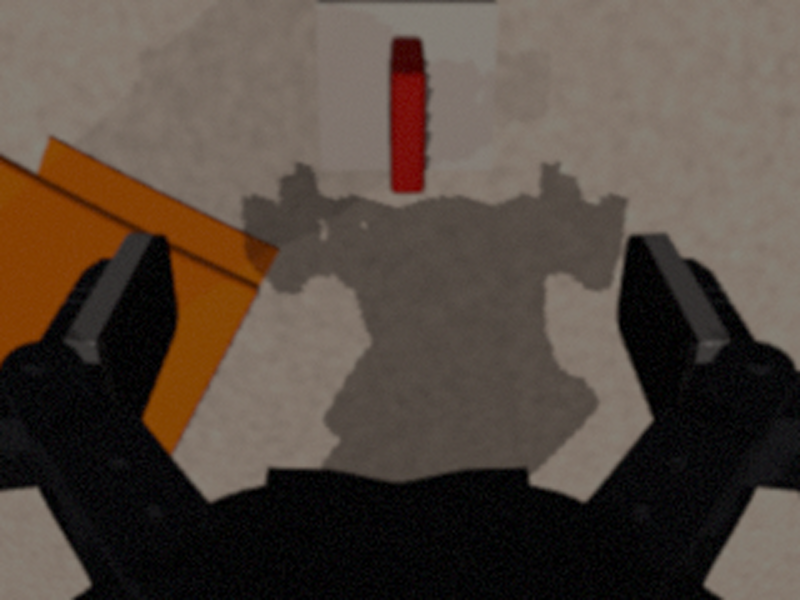

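The key's top face is centred at pixel (283,232), as predicted to within a few pixels, and it is aligned with the tool. I'm going down and gripping.

>>> move_arm --plan '[{"x": 0.0005,"y": 0,"z": -0.0193,"twist": 0},{"x": 0.0005,"y": 0,"z": -0.0193,"twist": 0},{"x": 0,"y": 0,"z": -0.0193,"twist": 0},{"x": 0,"y": 0,"z": -0.0193,"twist": 0},{"x": 0,"y": 0,"z": -0.0193,"twist": 0},{"x": 0,"y": 0,"z": 0,"twist": 0},{"x": 0,"y": 0,"z": 0,"twist": 0}]'

```text
t: 2.0
tool_pos: [446.9, -341.0, 34.8]
ee_rot: [-0.0, 0.991, 0.131, -0.001]
wrist_force: [-0.4, 0.2, -0.6]
width: 85.3
finger_force: 0.0
```

>>> move_arm --gripper 255 --plan '[{"x": 0,"y": 0,"z": 0,"twist": 0},{"x": 0,"y": 0,"z": 0,"twist": 0},{"x": 0,"y": 0,"z": 0,"twist": 0},{"x": 0,"y": 0,"z": 0,"twist": 0},{"x": 0,"y": 0,"z": 0,"twist": 0},{"x": 0,"y": 0,"z": 0,"twist": 0},{"x": 0,"y": 0,"z": 0,"twist": 0},{"x": 0,"y": 0,"z": 0,"twist": 0},{"x": 0,"y": 0,"z": 0,"twist": 0},{"x": 0,"y": 0,"z": 0,"twist": 0}]'

```text
t: 2.83
tool_pos: [448.5, -339.7, 35.7]
ee_rot: [0.0, 0.991, 0.132, 0.0]
wrist_force: [-0.8, 0.4, 5.8]
width: 9.2
finger_force: 58.7
```

>>> move_arm --plan '[{"x": 0,"y": 0,"z": 0.024,"twist": 0},{"x": 0,"y": 0,"z": 0.024,"twist": 0},{"x": 0,"y": 0,"z": 0.024,"twist": 0},{"x": 0,"y": 0,"z": 0.024,"twist": 0},{"x": 0,"y": 0,"z": 0.024,"twist": 0},{"x": 0.0166,"y": 0.0278,"z": 0,"twist": -0.014},{"x": 0.0166,"y": 0.0278,"z": 0,"twist": -0.014},{"x": 0.0166,"y": 0.0278,"z": 0,"twist": -0.014},{"x": 0.0166,"y": 0.0278,"z": 0,"twist": -0.014},{"x": 0.0166,"y": 0.0278,"z": 0,"twist": -0.014},{"x": 0.0166,"y": 0.0278,"z": 0,"twist": -0.014},{"x": 0.0166,"y": 0.0278,"z": 0,"twist": -0.014},{"x": 0.0166,"y": 0.0278,"z": 0,"twist": -0.014},{"x": 0.0166,"y": 0.0278,"z": 0,"twist": -0.014},{"x": 0.0166,"y": 0.0278,"z": 0,"twist": -0.014},{"x": 0,"y": 0,"z": 0,"twist": 0},{"x": 0,"y": 0,"z": 0,"twist": 0},{"x": 0,"y": 0,"z": 0,"twist": 0}]'

```text
t: 4.33
tool_pos: [613.5, -61.8, 154.7]
ee_rot: [0.0, 0.998, 0.063, -0.001]
wrist_force: [-0.6, -0.1, -0.3]
width: 9.4
finger_force: 59.8
```

Run:
```python
from h import *
d=grab('wrist');s=monitor.get_state();print(s['tool_pos'],yaw(s['ee_rot']),s['width'],s['qpos'])
print(fproj(d,(614,-61,90)),fproj(d,s['tool_pos']),fproj(d,s['tool_pos']-[0,0,31]))
w=d['frame'][110:350,190:370]
side=grab('side');sc=grab('scene')
im=np.zeros((600,800,3),np.uint8)
im[:,:450]=cv2.resize(np.clip(w.astype(float)*1.6,0,255).astype(np.uint8),(450,600),interpolation=cv2.INTER_CUBIC)
im[:300,460:800]=cv2.resize(side['frame'][205:280,275:360],(340,300),interpolation=cv2.INTER_CUBIC)
im[300:600,460:800]=cv2.resize(sc['frame'][185:260,175:260],(340,300),interpolation=cv2.INTER_CUBIC)
save(im,'w4.png')
```

```text
[613.136232   -62.89098751 154.75054591] (np.float64(7.076479159805447), array([-1.61830734e-03, -9.31455909e-04, -9.99998257e-01])) 9.215881401268348 [-0.06308878  0.55267181  0.12910647  1.92342578 -0.10694342  0.67359011
 -1.31650732]
[279.76711204 230.41187743] [283.8168515  279.59783196] [283.00977952 253.13489753]
```

View pics/w4.png

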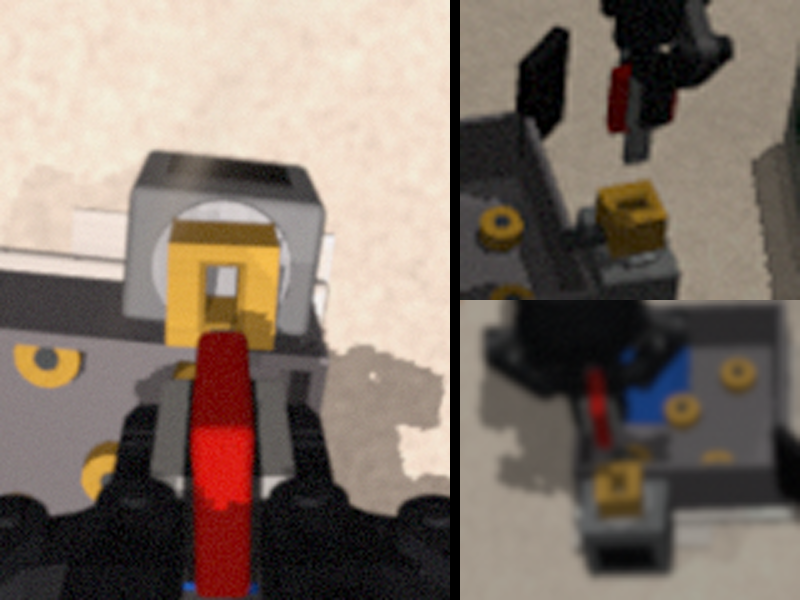

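The wrist view shows the brass top face centred at pixel (279.4,228) with its slot at its centre. The key's front lower edge is at (279,243.6) and its front top edge at (279,282). I'll work out the offset of the key relative to the lock.

Run:
```python
from h import *
d=load('wrist');T=monitor.get_state();tp=T['tool_pos'];print(tp,yaw(T['ee_rot'])[0])
c=np.radians(7.1);ex=np.array([np.cos(c),np.sin(c)]);ey=np.array([-np.sin(c),np.cos(c)])
def rel(n,u,v,z):
    p=fray(d,u,v,z)[:2];print(n,p.round(1),'rel tcp along x,y:',((p-tp[:2])@ex).round(1),((p-tp[:2])@ey).round(1))
W=lambda x,y:(190+x/2.5,110+y/2.5)
rel('lock ctr',*W(223.5,295),90); rel('slot',*W(222.5,295),90)
for n,x,y in(('fl',170,243),('fr',279,245),('nl',167,345),('nr',277,348)):rel(n,*W(x,y),90)
rel('head low front (18)',*W(222.5,334),tp[2]-5)
rel('head top front (18)',*W(222.5,430),tp[2]+35)
# scene/side lock top again
for nm,l in(('side',(300,332,240,275)),):pass
```

```text
[613.16104165 -63.52484346 155.04347925] 6.9979429195895
lock ctr [615.7 -60.5] rel tcp along x,y: 2.9 2.7
slot [615.7 -60.3] rel tcp along x,y: 2.9 2.9
fl [628.6 -44.5] rel tcp along x,y: 17.7 17.0
fr [631.7 -73.4] rel tcp along x,y: 17.2 -12.1
nl [598.9 -46.8] rel tcp along x,y: -12.1 18.4
nr [601.8 -77.4] rel tcp along x,y: -13.0 -12.4
head low front (18) [630.4 -58.3] rel tcp along x,y: 17.8 3.1
head top front (18) [632.1 -58. ] rel tcp along x,y: 19.5 3.2
```

>>> move_arm --plan '[{"x": 0.001,"y": 0,"z": -0.009,"twist": 0},{"x": 0.001,"y": 0,"z": -0.009,"twist": 0},{"x": 0,"y": 0,"z": -0.009,"twist": 0},{"x": 0,"y": 0,"z": 0,"twist": 0},{"x": 0,"y": 0,"z": 0,"twist": 0}]'

```text
t: 4.9
tool_pos: [615.2, -61.7, 126.9]
ee_rot: [-0.0, 0.998, 0.062, -0.001]
wrist_force: [-0.2, 0.4, -0.8]
width: 9.2
finger_force: 59.8
```

Run:
```python
from h import *
d=grab('wrist');s=monitor.get_state();print(s['tool_pos'],yaw(s['ee_rot']))
w=d['frame'][150:290,220:340]
side=grab('side')
im=np.zeros((600,800,3),np.uint8)
br=lambda f:np.clip(f.astype(float)*1.8,0,255).astype(np.uint8)
im[:560,:480]=cv2.resize(br(w),(480,560),interpolation=cv2.INTER_CUBIC)
im[:400,490:800]=cv2.resize(br(side['frame'][225:275,300:339]),(310,400),interpolation=cv2.INTER_CUBIC)
save(im,'w5.png')
```

```text
[615.82527336 -61.65107048 127.52926446] (np.float64(7.143166609174774), array([-1.24015315e-03,  3.23226110e-05, -9.99999230e-01]))
```

View pics/w5.png

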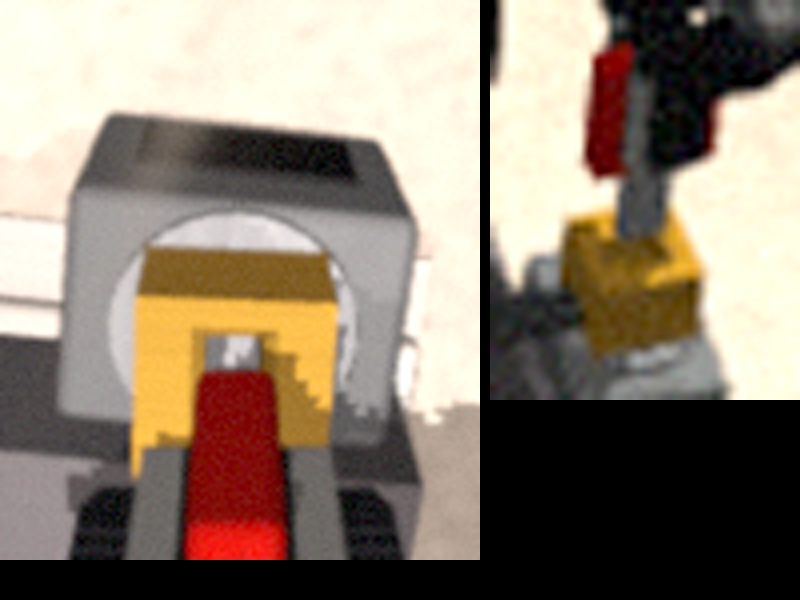

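Here the lock's top far edge runs from (137,297) to (336,301) in the crop, and the head's lower front edge is centred at (234.5,372). The side view shows the blade tip just over the slot.

Run:
```python
from h import *
d=load('wrist');tp=np.array([615.5,-61.7,127.2])
c=np.radians(7.1);ex=np.array([np.cos(c),np.sin(c)]);ey=np.array([-np.sin(c),np.cos(c)])
def rel(n,x,y,z,o):
    p=fray(d,220+x/4,150+y/4,z)[:2];print(n,((p-tp[:2])@ex-o).round(1),((p-tp[:2])@ey).round(1))
rel('lock from far L',137,297,90,15);rel('lock from far R',336,301,90,15)
rel('slot far edge(8.5+chamf)',234.5,331,90,9.5)
rel('slot L',194,350,90,0);rel('slot R',277,350,90,0)
rel('key low',234.5,372,tp[2]-5,18);rel('key low L',197,373,tp[2]-5,18);rel('key low R',272,373,tp[2]-5,18)
rel('key top',235,522,tp[2]+35,18)
```

```text
lock from far L 0.1 16.0
lock from far R -0.5 -13.3
slot far edge(8.5+chamf) 0.3 1.6
slot L 6.7 7.7
slot R 6.7 -4.7
key low -0.7 1.6
key low L -0.9 6.3
key low R -0.9 -3.0
key top 1.4 1.6
```

Aligned to within about a millimetre. I'm descending gently.

>>> move_arm --plan '[{"x": 0,"y": 0,"z": -0.004,"twist": 0},{"x": 0,"y": 0,"z": -0.003,"twist": 0},{"x": 0,"y": 0,"z": -0.003,"twist": 0},{"x": 0,"y": 0,"z": -0.003,"twist": 0},{"x": 0,"y": 0,"z": 0,"twist": 0}]'

```text
t: 5.42
tool_pos: [615.7, -61.5, 114.5]
ee_rot: [-0.0, 0.998, 0.062, -0.001]
wrist_force: [0.1, 0.5, -0.2]
width: 9.4
finger_force: 59.8
```

It entered with no force; I'm continuing down.

>>> move_arm --plan '[{"x": 0,"y": 0,"z": -0.004,"twist": 0},{"x": 0,"y": 0,"z": -0.004,"twist": 0},{"x": 0,"y": 0,"z": -0.004,"twist": 0},{"x": 0,"y": 0,"z": -0.004,"twist": 0},{"x": 0,"y": 0,"z": -0.002,"twist": 0},{"x": 0,"y": 0,"z": -0.0015,"twist": 0},{"x": 0,"y": 0,"z": 0,"twist": 0},{"x": 0,"y": 0,"z": 0,"twist": 0}]'

```text
t: 6.08
tool_pos: [616.3, -61.6, 95.8]
ee_rot: [0.0, 0.998, 0.062, 0.0]
wrist_force: [0.4, -0.5, 1.0]
width: 9.3
finger_force: 60.0
```

>>> move_arm --plan '[{"x": 0,"y": 0,"z": 0,"twist": 0.08},{"x": 0,"y": 0,"z": 0,"twist": 0.08},{"x": 0,"y": 0,"z": 0,"twist": 0.08},{"x": 0,"y": 0,"z": 0,"twist": 0.08},{"x": 0,"y": 0,"z": 0,"twist": 0.08},{"x": 0,"y": 0,"z": 0,"twist": 0.08},{"x": 0,"y": 0,"z": 0,"twist": 0.08},{"x": 0,"y": 0,"z": 0,"twist": 0.08}]'

```text
t: 6.75
tool_pos: [615.8, -60.8, 95.7]
ee_rot: [-0.001, 0.927, 0.375, -0.0]
wrist_force: [-1.1, 1.6, 1.2]
width: 9.1
finger_force: 60.0
```

Forces are low, so I'm continuing the turn.

>>> move_arm --plan '[{"x": 0,"y": 0,"z": 0,"twist": 0.08},{"x": 0,"y": 0,"z": 0,"twist": 0.08},{"x": 0,"y": 0,"z": 0,"twist": 0.08},{"x": 0,"y": 0,"z": 0,"twist": 0.08},{"x": 0,"y": 0,"z": 0,"twist": 0.08},{"x": 0,"y": 0,"z": 0,"twist": 0.08},{"x": 0,"y": 0,"z": 0,"twist": 0.08},{"x": 0,"y": 0,"z": 0,"twist": 0.08},{"x": 0,"y": 0,"z": 0,"twist": 0.08},{"x": 0,"y": 0,"z": 0,"twist": 0.08},{"x": 0,"y": 0,"z": 0,"twist": 0.05},{"x": 0,"y": 0,"z": 0,"twist": 0},{"x": 0,"y": 0,"z": 0,"twist": 0},{"x": 0,"y": 0,"z": 0,"twist": 0}]'

```text
t: 7.92
tool_pos: [615.2, -60.4, 95.7]
ee_rot: [-0.001, 0.692, 0.722, -0.0]
wrist_force: [-3.7, 3.4, 4.5]
width: 9.3
finger_force: 60.4
```

Run:
```python
from h import *
s=monitor.get_state();print(s['tool_pos'],yaw(s['ee_rot']),s['qpos'],s['wrist_force'],s['ft_torque'])
```

```text
[615.20172937 -60.396505    95.70728271] (np.float64(92.48912905150856), array([-0.00189598,  0.00103393, -0.99999767])) [ 0.23420457  0.64921314 -0.29938574  1.93533717  0.31722954  0.6044433
 -0.2276265 ] [-3.71578375  3.43801416  4.51797806] [ 0.79118088  0.88925233 -0.03621961]
```

The lock is turned about 1.49 rad from the start, less the play. I'm releasing the key and lifting off.

>>> move_arm --gripper 0 --plan '[{"x": 0,"y": 0,"z": 0,"twist": 0},{"x": 0,"y": 0,"z": 0,"twist": 0},{"x": 0,"y": 0,"z": 0,"twist": 0},{"x": 0,"y": 0,"z": 0,"twist": 0},{"x": 0,"y": 0,"z": 0,"twist": 0},{"x": 0,"y": 0,"z": 0,"twist": 0},{"x": 0,"y": 0,"z": 0.01,"twist": 0},{"x": 0,"y": 0,"z": 0.025,"twist": 0},{"x": 0,"y": 0,"z": 0.025,"twist": 0},{"x": 0,"y": 0,"z": 0.025,"twist": 0},{"x": -0.01,"y": 0.02,"z": 0.01,"twist": -0.08},{"x": -0.01,"y": 0.02,"z": 0,"twist": -0.1},{"x": 0,"y": 0.02,"z": 0,"twist": -0.1},{"x": 0,"y": 0.02,"z": 0,"twist": -0.1},{"x": 0,"y": 0.01,"z": 0,"twist": -0.1},{"x": 0,"y": 0,"z": 0,"twist": -0.1},{"x": 0,"y": 0,"z": 0,"twist": -0.1},{"x": 0,"y": 0,"z": 0,"twist": -0.1},{"x": 0,"y": 0,"z": 0,"twist": 0},{"x": 0,"y": 0,"z": 0,"twist": 0}]'

```text
t: 9.58
tool_pos: [596.3, 28.6, 191.3]
ee_rot: [0.0, 0.914, 0.407, 0.0]
wrist_force: [-0.6, 0.3, 0.7]
width: 85.2
finger_force: 0.0
```

Run:
```python
from h import *
s=monitor.get_state();print(s['tool_pos'],yaw(s['ee_rot']),s['width'])
d=grab('wrist');b=grab('side')
print('tab top pred',fproj(d,(594,57,102)),'key',fproj(d,(616,-61,130)))
for n in('scene','side'):
    d2=load(n);P=cloud(d2);f=d2['frame'].astype(int)
    m=(P[...,0]>540)&(P[...,0]<640)&(P[...,1]>20)&(P[...,1]<110)&(P[...,2]>70)&(P[...,2]<104)&(d2['depth']>0)
    Q=P[m];print(n,len(Q),Q.mean(0).round(1),Q.min(0).round(1),Q.max(0).round(1),cv2.minAreaRect(Q[:,:2].astype(np.float32)))
    m=(P[...,0]>640)&(P[...,0]<800)&(P[...,1]>-150)&(P[...,1]<110)&(P[...,2]>70)&(P[...,2]<90)&(d2['depth']>0)
    if m.any():print('carton',P[m].min(0),P[m].max(0))
im=np.zeros((600,800,3),np.uint8);br=lambda f:np.clip(f.astype(float)*1.6,0,255).astype(np.uint8)
im[:420,:560]=br(d['frame']);im[420:600,:240]=cv2.resize(br(b['frame'][210:300,240:360]),(240,180));im[:400,560:]=cv2.resize(br(b['frame'][220:300,300:348]),(240,400))
save(im,'w6.png')
```

```text
[596.34457224  28.62689689 191.32899095] (np.float64(47.99447313164651), array([ 7.61050428e-04, -9.33900446e-05, -9.99999706e-01])) 85.19256763133482
tab top pred [251.76416128 195.78359465] key [377.01083034 298.37339301]
scene 123 [596.3  61.2  90.3] [572.2  41.9  70.1] [611.4  79.4 103.7] ((592.885009765625, 60.081390380859375), (46.63279342651367, 15.389781951904297), 45.541473388671875)
carton [727.34920109 -66.91977965  70.00371159] [799.99977645  63.360285    89.98289317]
side 183 [590.3  54.5  90.7] [572.9  38.6  70.1] [610.   75.  103.6] ((590.91357421875, 57.766273498535156), (45.598121643066406, 13.332682609558105), 45.51228713989258)
carton [729.77670869 -68.2743539   70.0246866 ] [799.97652353  62.4025649   88.95345624]
```

View pics/w6.png

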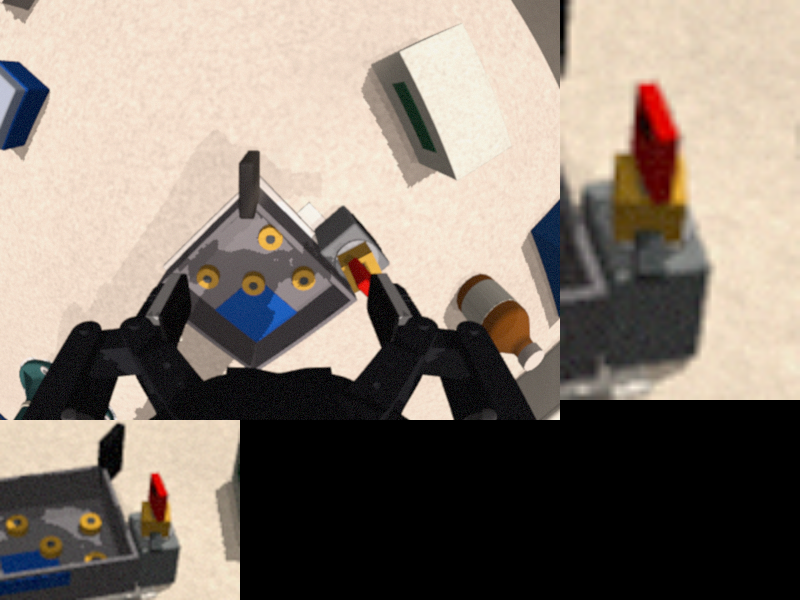

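The key stands in the lock, turned, with the bar clear. The tab is at about (592,58) with a yaw of 45.5°, its top at pixel (250,152) in the wrist view. All four weights are still in the tote. I'm moving over the tab and down.

>>> move_arm --plan '[{"x": -0.002,"y": 0.0145,"z": 0,"twist": -0.022},{"x": -0.002,"y": 0.0145,"z": 0,"twist": -0.022},{"x": 0,"y": 0,"z": -0.02,"twist": 0},{"x": 0,"y": 0,"z": -0.03,"twist": 0},{"x": 0,"y": 0,"z": -0.03,"twist": 0},{"x": 0,"y": 0,"z": -0.025,"twist": 0},{"x": 0,"y": 0,"z": -0.016,"twist": 0},{"x": 0,"y": 0,"z": 0,"twist": 0},{"x": 0,"y": 0,"z": 0,"twist": 0}]'

```text
t: 10.43
tool_pos: [591.7, 57.3, 69.1]
ee_rot: [-0.0, 0.923, 0.385, -0.001]
wrist_force: [-0.2, 0.2, -0.1]
width: 85.4
finger_force: 0.0
```

>>> move_arm --gripper 255 --plan '[{"x": 0,"y": 0,"z": 0,"twist": 0},{"x": 0,"y": 0,"z": 0,"twist": 0},{"x": 0,"y": 0,"z": 0,"twist": 0},{"x": 0,"y": 0,"z": 0,"twist": 0},{"x": 0,"y": 0,"z": 0,"twist": 0},{"x": 0,"y": 0,"z": 0,"twist": 0},{"x": 0,"y": 0,"z": 0,"twist": 0},{"x": 0,"y": 0,"z": 0,"twist": 0},{"x": 0,"y": 0,"z": 0,"twist": 0},{"x": 0,"y": 0,"z": 0,"twist": 0}]'

```text
t: 11.27
tool_pos: [592.7, 57.6, 70.3]
ee_rot: [0.0, 0.923, 0.385, 0.0]
wrist_force: [-0.1, 0.1, 4.9]
width: 11.4
finger_force: 59.5
```

Gripped. I'm tilting 8° along the arc first and checking the forces.

>>> move_arm --plan '[{"x": -0.0015,"y": -0.0015,"z": 0.0052,"twist": 0},{"x": -0.0015,"y": -0.0015,"z": 0.0052,"twist": 0},{"x": -0.0015,"y": -0.0015,"z": 0.0052,"twist": 0},{"x": -0.0017,"y": -0.0017,"z": 0.005,"twist": 0},{"x": -0.0017,"y": -0.0017,"z": 0.005,"twist": 0},{"x": -0.0017,"y": -0.0017,"z": 0.005,"twist": 0},{"x": 0,"y": 0,"z": 0,"twist": 0}]'

```text
t: 11.85
tool_pos: [582.5, 47.1, 101.3]
ee_rot: [0.0, 0.923, 0.385, 0.0]
wrist_force: [0.8, -0.5, -4.9]
width: 11.1
finger_force: 58.4
```

>>> move_arm --plan '[{"x": -0.002,"y": -0.002,"z": 0.0048,"twist": 0},{"x": -0.002,"y": -0.002,"z": 0.0048,"twist": 0},{"x": -0.002,"y": -0.002,"z": 0.0048,"twist": 0},{"x": -0.0022,"y": -0.0022,"z": 0.0047,"twist": 0},{"x": -0.0022,"y": -0.0022,"z": 0.0047,"twist": 0},{"x": -0.0022,"y": -0.0022,"z": 0.0047,"twist": 0},{"x": -0.0023,"y": -0.0023,"z": 0.0041,"twist": 0},{"x": -0.0023,"y": -0.0023,"z": 0.0041,"twist": 0},{"x": -0.0023,"y": -0.0023,"z": 0.0041,"twist": 0},{"x": -0.0023,"y": -0.0023,"z": 0.0041,"twist": 0},{"x": -0.0031,"y": -0.0031,"z": 0.0046,"twist": 0},{"x": -0.0031,"y": -0.0031,"z": 0.0046,"twist": 0},{"x": -0.0031,"y": -0.0031,"z": 0.0046,"twist": 0},{"x": -0.0031,"y": -0.0031,"z": 0.0046,"twist": 0},{"x": -0.0034,"y": -0.0034,"z": 0.0041,"twist": 0},{"x": -0.0034,"y": -0.0034,"z": 0.0041,"twist": 0},{"x": -0.0034,"y": -0.0034,"z": 0.0041,"twist": 0},{"x": -0.0034,"y": -0.0034,"z": 0.0041,"twist": 0},{"x": 0,"y": 0,"z": 0,"twist": 0},{"x": 0,"y": 0,"z": 0,"twist": 0}]'

```text
t: 13.52
tool_pos: [534.8, -0.3, 180.3]
ee_rot: [0.0, 0.923, 0.385, 0.0]
wrist_force: [-0.4, 0.4, -5.3]
width: 11.0
finger_force: 58.5
```

>>> move_arm --plan '[{"x": 0,"y": 0,"z": 0,"twist": 0},{"x": 0,"y": 0,"z": 0,"twist": 0},{"x": 0,"y": 0,"z": 0,"twist": 0},{"x": 0,"y": 0,"z": 0,"twist": 0},{"x": 0,"y": 0,"z": 0,"twist": 0},{"x": 0,"y": 0,"z": 0,"twist": 0},{"x": 0,"y": 0,"z": 0,"twist": 0},{"x": 0,"y": 0,"z": 0,"twist": 0},{"x": 0,"y": 0,"z": 0,"twist": 0},{"x": 0,"y": 0,"z": 0,"twist": 0},{"x": 0,"y": 0,"z": 0,"twist": 0},{"x": 0,"y": 0,"z": 0,"twist": 0},{"x": 0,"y": 0,"z": 0,"twist": 0},{"x": 0,"y": 0,"z": 0,"twist": 0},{"x": 0,"y": 0,"z": 0,"twist": 0},{"x": 0,"y": 0,"z": 0,"twist": 0},{"x": 0,"y": 0,"z": 0,"twist": 0},{"x": 0,"y": 0,"z": 0,"twist": 0},{"x": 0,"y": 0,"z": 0,"twist": 0},{"x": 0,"y": 0,"z": 0,"twist": 0}]'

```text
t: 15.18
tool_pos: [534.8, 0.0, 180.0]
ee_rot: [0.0, 0.923, 0.385, -0.0]
wrist_force: [0.3, 0.9, -4.9]
width: 11.4
finger_force: 58.5
```

Picture budget is used up, so I'll check the tilt and weights numerically from the depth images.

```bash
cat > chk.py <<'E'
from h import *
from scipy.spatial.transform import Rotation as R
c0=np.array([511,-29,8.]);yw=np.radians(1);Rz=R.from_euler('z',yw)
piv=c0+Rz.apply([-75,-75,0])
def rot(t):return R.from_rotvec(np.radians(t)*Rz.apply([1,-1,0])/2**.5)*Rz
for n in('side','scene'):
    d=grab(n);P=cloud(d);f=d['frame'].astype(int);ok=d['depth']>0
    reg=ok&(P[...,0]>380)&(P[...,0]<600)&(P[...,1]>-150)&(P[...,1]<60)&(P[...,2]>6)&(P[...,2]<190)
    blue=reg&(f[...,2]>1.8*f[...,0])&(f[...,2]>50)
    brass=reg&(f[...,0]>1.6*f[...,2])&(f[...,0]>70)
    q=P[brass]
    # tilt by aligning floor: grey/all pts inside tote; scan tilt
    A=P[reg]
    best=[]
    for t in np.arange(15,50,1):
        L=rot(t).inv().apply(A-piv)-[75,75,0];ins=(abs(L[:,0])<66)&(abs(L[:,1])<66)
        best.append((int((ins&(abs(L[:,2]-5)<2.5)).sum()),int(t)))
    best.sort(reverse=True);t=best[0][1];print(n,'tilt',best[:4],'brass px',len(q),'blue',blue.sum())
    L=lambda x:rot(t).inv().apply(x-piv)-[75,75,0]+[75,75,0]-[75,75,0]
    Lr=rot(t).inv().apply(q-piv)-np.array([75,75,0])
    n_,lab=cv2.connectedComponents(brass.astype(np.uint8))
    for i in range(1,n_):
        m=lab==i
        if m.sum()>8:
            l=rot(t).inv().apply(P[m]-piv)-[75,75,0];print(' blob',m.sum(),l.mean(0).round(),l.min(0).round(),l.max(0).round(),np.argwhere(m).mean(0).round())
E
python3 chk.py
```

```text
side tilt [(114, 48), (105, 49), (103, 47), (90, 46)] brass px 256 blue 260
 blob 67 [-38.  44.  64.] [-55.  33.  43.] [-27.  58.  75.] [247. 224.]
 blob 76 [35. 17. 28.] [19.  7.  5.] [46. 32. 39.] [247. 265.]
 blob 74 [-5.  4. 69.] [-18.  -7.  46.] [ 5. 19. 80.] [259. 242.]
 blob 34 [ 35. -25.  56.] [ 22. -31.  40.] [ 46. -18.  67.] [266. 266.]
scene tilt [(31, 48), (30, 49), (29, 47), (26, 46)] brass px 42 blue 365
 blob 19 [ 2.  2. 70.] [-8. -3. 64.] [11.  8. 78.] [174. 207.]
 blob 19 [ 34. -29.  69.] [ 29. -37.  63.] [ 38. -22.  74.] [183. 195.]
```

The wrist carries the full 5 N and the fits don't hold: the pads clamped the tab so firmly that the whole tote rose level instead of pivoting. I'll go back low, then ease the grip so the tote swings about the pinch axis until the blue corner rests on the dock, and raise again.

>>> move_arm --plan '[{"x": 0.004,"y": 0.004,"z": -0.005,"twist": 0},{"x": 0.004,"y": 0.004,"z": -0.005,"twist": 0},{"x": 0.004,"y": 0.004,"z": -0.005,"twist": 0},{"x": 0.004,"y": 0.004,"z": -0.006,"twist": 0},{"x": 0.004,"y": 0.004,"z": -0.006,"twist": 0},{"x": 0.004,"y": 0.004,"z": -0.006,"twist": 0},{"x": 0.004,"y": 0.004,"z": -0.007,"twist": 0},{"x": 0.004,"y": 0.004,"z": -0.007,"twist": 0},{"x": 0.004,"y": 0.004,"z": -0.007,"twist": 0},{"x": 0.004,"y": 0.004,"z": -0.007,"twist": 0},{"x": 0.004,"y": 0.004,"z": -0.007,"twist": 0},{"x": 0.004,"y": 0.004,"z": -0.012,"twist": 0},{"x": 0,"y": 0,"z": 0,"twist": 0},{"x": 0,"y": 0,"z": 0,"twist": 0}]'

```text
t: 16.45
tool_pos: [582.3, 48.4, 99.0]
ee_rot: [-0.0, 0.923, 0.385, -0.001]
wrist_force: [-0.9, -1.3, -4.6]
width: 11.1
finger_force: 58.6
```

>>> move_arm --gripper 230 --plan '[{"x": 0,"y": 0,"z": 0,"twist": 0},{"x": 0,"y": 0,"z": 0,"twist": 0},{"x": 0,"y": 0,"z": 0,"twist": 0},{"x": 0,"y": 0,"z": 0,"twist": 0}]'

```text
t: 16.78
tool_pos: [582.9, 47.7, 100.5]
ee_rot: [0.0, 0.923, 0.385, 0.0]
wrist_force: [-0.5, 0.5, -4.9]
width: 11.1
finger_force: 58.6
```

>>> move_arm --gripper 224 --plan '[{"x": 0,"y": 0,"z": 0,"twist": 0},{"x": 0,"y": 0,"z": 0,"twist": 0},{"x": 0,"y": 0,"z": 0,"twist": 0}]'

```text
t: 17.03
tool_pos: [582.8, 47.9, 100.2]
ee_rot: [0.0, 0.923, 0.385, 0.0]
wrist_force: [-0.5, 0.6, -4.2]
width: 11.3
finger_force: 58.6
```

>>> move_arm --gripper 221 --plan '[{"x": 0,"y": 0,"z": 0,"twist": 0},{"x": 0,"y": 0,"z": 0,"twist": 0},{"x": 0,"y": 0,"z": 0,"twist": 0}]'

```text
t: 17.28
tool_pos: [582.7, 47.9, 100.0]
ee_rot: [0.0, 0.923, 0.385, -0.0]
wrist_force: [-0.1, 0.0, -3.9]
width: 11.6
finger_force: 32.9
```

The force is now responding; one count further.

>>> move_arm --gripper 220 --plan '[{"x": 0,"y": 0,"z": 0,"twist": 0},{"x": 0,"y": 0,"z": 0,"twist": 0},{"x": 0,"y": 0,"z": 0,"twist": 0},{"x": 0,"y": 0,"z": 0,"twist": 0}]'

```text
t: 17.62
tool_pos: [582.7, 48.0, 100.0]
ee_rot: [0.0, 0.923, 0.385, -0.0]
wrist_force: [0.8, -0.2, -4.1]
width: 11.6
finger_force: 14.7
```

```bash
cat > chk.py <<'E'
from h import *
from scipy.spatial.transform import Rotation as R
from scipy.optimize import least_squares
s=monitor.get_state();print(s['wrist_force'].round(1),s['ft_torque'].round(2),s['finger_force'])
g=s['tool_pos']-[0,0,-19]
yw=np.radians(.8);Rz=R.from_euler('z',yw);gl=np.array([84.85,84.85,81])
d=grab('side');P=cloud(d);f=d['frame'].astype(int)
reg=(d['depth']>0)&(P[...,0]>400)&(P[...,0]<620)&(P[...,1]>-150)&(P[...,1]<80)&(P[...,2]>6)&(P[...,2]<200)
A=P[reg];B=[]
for t in np.arange(-2,50,1.):
    rt=R.from_rotvec(np.radians(t)*np.array([1,-1,0])/2**.5)  # axis in tote frame; sign: raises +x+y
    rt=Rz*rt; L=rt.inv().apply(A-g)+gl
    ins=(abs(L[:,0])<68)&(abs(L[:,1])<68)
    B.append((int((ins&(abs(L[:,2]-5)<2.5)).sum()),t))
B.sort(reverse=True);t=B[0][1];print('tilt',B[:4])
rt=Rz*R.from_rotvec(np.radians(t)*np.array([1,-1,0])/2**.5)
print('corner',(rt.apply(np.array([-75,-75,0])-gl)+g).round())
brass=reg&(f[...,0]>1.6*f[...,2])&(f[...,0]>60)
n,lab=cv2.connectedComponents(brass.astype(np.uint8))
for i in range(1,n):
    m=lab==i
    if m.sum()>8:
        l=rt.inv().apply(P[m]-g)+gl;print(' blob',m.sum(),l.mean(0).round(),l.min(0).round(),l.max(0).round())
E
python3 chk.py
```

```text
[ 0.8 -0.2 -4.1] [ 0.11 -0.08  0.02] 14.719559848308563
tilt [(1466, np.float64(8.0)), (1204, np.float64(9.0)), (907, np.float64(7.0)), (642, np.float64(10.0))]
corner [ 435. -104.    7.]
 blob 77 [115. -27.  94.] [110. -45.  59.] [120.  -6. 102.]
 blob 51 [101. -26.  61.] [ 95. -40.  57.] [108.  -8.  65.]
 blob 77 [47. 26. 14.] [35. 11.  2.] [61. 49. 19.]
 blob 74 [-38.  39.  15.] [-50.  24.   2.] [-26.  61.  19.]
 blob 76 [-7. -1. 15.] [-19. -14.   2.] [ 6. 20. 20.]
 blob 54 [ 39. -31.  14.] [ 26. -41.   3.] [ 53. -15.  20.]
```

With 15 N grip the tote swung to a tilt of 8°, its blue corner at z ≈ 7 on the dock, and all four weights are inside. I'm continuing along the arc.

>>> move_arm --plan '[{"x": -0.002,"y": -0.002,"z": 0.0048,"twist": 0},{"x": -0.002,"y": -0.002,"z": 0.0048,"twist": 0},{"x": -0.002,"y": -0.002,"z": 0.0048,"twist": 0},{"x": -0.0022,"y": -0.0022,"z": 0.0047,"twist": 0},{"x": -0.0022,"y": -0.0022,"z": 0.0047,"twist": 0},{"x": -0.0022,"y": -0.0022,"z": 0.0047,"twist": 0},{"x": 0,"y": 0,"z": 0,"twist": 0},{"x": 0,"y": 0,"z": 0,"twist": 0}]'

```text
t: 18.33
tool_pos: [569.9, 34.9, 128.9]
ee_rot: [0.0, 0.923, 0.385, -0.0]
wrist_force: [0.4, 0.0, -3.3]
width: 11.9
finger_force: 14.8
```

```bash
python3 chk.py
```

```text
[ 0.4  0.  -3.3] [-0.06  0.09 -0.04] 14.83253762125969
tilt [(1743, np.float64(17.0)), (1613, np.float64(16.0)), (1140, np.float64(18.0)), (676, np.float64(15.0))]
corner [ 436. -103.    4.]
 blob 77 [124. -19.  70.] [117. -39.  38.] [129.   1.  80.]
 blob 51 [106. -21.  38.] [ 99. -36.  31.] [113.  -5.  43.]
 blob 94 [24.  2. 15.] [ 10. -13.   2.] [37. 23. 20.]
 blob 79 [-57.  17.  17.] [-69.   4.   4.] [-45.  38.  22.]
 blob 86 [-30. -26.  18.] [-42. -40.   5.] [-18.  -7.  23.]
 blob 13 [ 16. -41.  12.] [  8. -47.   3.] [ 22. -35.  20.]
```

The tote is pivoting correctly (16.5°) and the weights are sliding. On to about 33°, then wait.

>>> move_arm --plan '[{"x": -0.0023,"y": -0.0023,"z": 0.0041,"twist": 0},{"x": -0.0023,"y": -0.0023,"z": 0.0041,"twist": 0},{"x": -0.0023,"y": -0.0023,"z": 0.0041,"twist": 0},{"x": -0.0023,"y": -0.0023,"z": 0.0041,"twist": 0},{"x": -0.0031,"y": -0.0031,"z": 0.0046,"twist": 0},{"x": -0.0031,"y": -0.0031,"z": 0.0046,"twist": 0},{"x": -0.0031,"y": -0.0031,"z": 0.0046,"twist": 0},{"x": -0.0031,"y": -0.0031,"z": 0.0046,"twist": 0},{"x": -0.0034,"y": -0.0034,"z": 0.0041,"twist": 0},{"x": -0.0034,"y": -0.0034,"z": 0.0041,"twist": 0},{"x": -0.0034,"y": -0.0034,"z": 0.0041,"twist": 0},{"x": -0.0034,"y": -0.0034,"z": 0.0041,"twist": 0},{"x": 0,"y": 0,"z": 0,"twist": 0},{"x": 0,"y": 0,"z": 0,"twist": 0},{"x": 0,"y": 0,"z": 0,"twist": 0},{"x": 0,"y": 0,"z": 0,"twist": 0},{"x": 0,"y": 0,"z": 0,"twist": 0},{"x": 0,"y": 0,"z": 0,"twist": 0},{"x": 0,"y": 0,"z": 0,"twist": 0},{"x": 0,"y": 0,"z": 0,"twist": 0}]'

```text
t: 20.05
tool_pos: [534.9, 0.2, 179.6]
ee_rot: [-0.0, 0.923, 0.385, -0.0]
wrist_force: [-1.2, -0.1, -1.9]
width: 11.9
finger_force: 15.2
```

>>> move_arm --plan '[{"x": 0,"y": 0,"z": 0,"twist": 0},{"x": 0,"y": 0,"z": 0,"twist": 0},{"x": 0,"y": 0,"z": 0,"twist": 0},{"x": 0,"y": 0,"z": 0,"twist": 0},{"x": 0,"y": 0,"z": 0,"twist": 0},{"x": 0,"y": 0,"z": 0,"twist": 0},{"x": 0,"y": 0,"z": 0,"twist": 0},{"x": 0,"y": 0,"z": 0,"twist": 0},{"x": 0,"y": 0,"z": 0,"twist": 0},{"x": 0,"y": 0,"z": 0,"twist": 0},{"x": 0,"y": 0,"z": 0,"twist": 0},{"x": 0,"y": 0,"z": 0,"twist": 0},{"x": 0,"y": 0,"z": 0,"twist": 0},{"x": 0,"y": 0,"z": 0,"twist": 0},{"x": 0,"y": 0,"z": 0,"twist": 0},{"x": 0,"y": 0,"z": 0,"twist": 0}]'

```text
t: 21.38
tool_pos: [535.0, 0.2, 179.7]
ee_rot: [0.0, 0.923, 0.385, 0.0]
wrist_force: [-0.1, -0.7, -2.7]
width: 12.0
finger_force: 15.2
```

```bash
python3 chk.py; sed -i "s/grab('side')/grab('scene')/" chk.py; python3 chk.py
```

```text
[-0.1 -0.7 -2.7] [-0.28  0.2   0.01] 15.188574492931366
tilt [(2222, np.float64(34.0)), (1822, np.float64(35.0)), (1340, np.float64(33.0)), (1015, np.float64(36.0))]
corner [ 436. -102.    5.]
 blob 81 [132. -13.  14.] [121. -39. -12.] [139.   9.  27.]
 blob 52 [108. -20. -12.] [101. -33. -20.] [114.  -4.  -6.]
 blob 235 [-40. -42.  17.] [-71. -56.   3.] [  7. -13.  22.]
[-1.1 -1.2 -2.5] [-0.33  0.21 -0.  ] 15.194890201091766
tilt [(94, np.float64(29.0)), (70, np.float64(30.0)), (63, np.float64(28.0)), (54, np.float64(20.0))]
corner [ 425. -113.   18.]
 blob 91 [-40. -37.   3.] [-67. -63.  -6.] [75.  1. 51.]
 blob 146 [133.  -9.   0.] [ 16. -77. -49.] [145.  15.  25.]
```

The tilt is 34° and the corner is on the dock. One weight may be close to the quarter's edge (blob reaches x = +7), so I'll resolve the individual discs.

```bash
cat > map.py <<'E'
from h import *
from scipy.spatial.transform import Rotation as R
s=monitor.get_state();g=s['tool_pos']+[0,0,19];gl=np.array([84.85,84.85,81])
rt=R.from_euler('z',.014)*R.from_rotvec(np.radians(34)*np.array([1,-1,0])/2**.5)
d=grab('side');K=d['K'];T=d['cam_to_world'];f=d['frame']
xs=np.arange(-74,22,3.);ys=np.arange(10,-74,-3.)
for y in ys:
    r=''
    for x in xs:
        w=rt.apply(np.array([x,y,17.])-gl)+g;c=T[:3,:3].T@(w-T[:3,3]);u=K[0,0]*c[0]/c[2]+K[0,2];v=K[1,1]*c[1]/c[2]+K[1,2]
        p=cv2.getRectSubPix(f,(1,1),(u,v))[0,0].astype(int)
        r+='#' if p[0]>1.6*p[2] and p[0]>60 else 'b' if p[2]>1.5*p[0] else '.'
    print(f'{y:5.0f} {r}')
print('cols x from',xs[0],'step 3')
E
python3 map.py
```

```text
10 ................................
    7 ................................
    4 ................................
    1 ................................
   -2 ...bbbbbbbbbbbbbbbbbbbbbbb......
   -5 ..bbbbbbbbbbbbbbbbbbbbbbbb......
   -8 ..bbbbbbbbbbbbbbbbbbbbbbbb......
  -11 ...bbbbbbbbbbbbbbbbbbbbbbb......
  -14 ..bbbbbbbbbbbbbbbbbbbbbbbb......
  -17 .....##.bbbbbbbbbbbbbbbbbb......
  -20 ...######bbbbbbbbbbbbbbbbb......
  -23 ..###.####bbbbbbbbbbbbbbbb......
  -26 ..##...###.bbbbbbbbbbbbbbb......
  -29 ..##...###.bbbbbbbbbbbbbbb......
  -32 ..###..###.bbbbbbbbbbbbbbb......
  -35 ..########.bbbbbbbbbbbbbbb......
  -38 ...######..bbbbbbbbbbbbbbb......
  -41 ..bb.###..bbb...bbbbbb...b......
  -44 ...#####.bb.#####.bb.#####......
  -47 ..#######..#######b.#######.....
  -50 ..###.######################....
  -53 ..##...######...######..####....
  -56 ..........................#.....
  -59 ................................
  -62 bbbbbbbbbbbbbbbbbbbbb...........
  -65 bbbbbbbbbbbbbbbbbbbbbbb.........
  -68 bbbbbbbbbbbbbbbbbbbbbbbb........
  -71 ................................
cols x from -74.0 step 3
```

All four discs are in the blue quarter, at about (-57,-28), (-57,-57), (-31,-57) and (-5,-57), packed against the walls and at rest. The tote is still and the grip is 15 N. I'm handing in.

```bash
python3 -c "
from workcell import order;print(order.finish_job())"
```

```text
the job is handed in; nothing more can be done
None
```

I handed the job in at about 21.5 s of the 61 s allowed; the hand-in returned no verdict. The key is fully in the lock and turned about 1.4 rad (estimated from the tool's turn), and the tote is held by the tab at about 34° with its blue corner on the dock. All four weights are in the blue quarter, the closest only about 4–5 mm inside its edge, and I moved no bystander knowingly but didn't re-measure them.

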